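Count whole tablets into the trough of a counting tray

TASK

Count out a dose on the tablet counting tray: with the fingers, gripping nothing, sweep the three whole, round disinfectant tablets across the plate so that they drop into the trough at its far side, leave the two broken, D-shaped ones on the plate, and then push the trough's lid over and press it fully shut. The tablets crumble: only push them, gently, and never pinch or lift them, and do not disturb the things standing round the tray.

Things in the scene. Friction and masses are not known exactly. Their poses are not given: they have to be found in the camera images.
- tray: dark steel counting tray, fixed to the bench, about 260 (y) x 233 (x) x 40 mm. Origin on the bench under it; x points across the plate to the trough, away from the robot, y along the trough, z up. In its frame the plate's top is at z = 40 mm, x = -118 to +31, y = -127 to +127 mm; rims 8 mm high along its sides and near edge, a pouring lip at the near right corner
- sill (a point): where the flat of the plate ends (tray x = 31, y = 0, z = 40 mm; axes as the tray). From here the far edge, which has no rim, is rounded down into the trough with a radius of 14 mm and reaches tray x = 45 mm; whatever is pushed across it tips and drops into the trough
- trough_floor (a point): middle of the trough's inner floor (tray x = 75, y = 0, z = 8 mm). Inside, the trough runs from tray x = 45 to 104.5 mm and y = -125 to +125 mm and is 32 mm deep; its far wall is 6 mm thick and as high as the plate
- lid (a joint): angle of the trough's lid about its hinge, which runs along the tray's y at tray x = 110.5, z = 42.5 mm, on top of the trough's far wall. 0 = shut, lying flat over the trough, its upper face then 44.5 mm above the bench; grows as it opens up and away from the robot, to 1.9; 1.57 = straight up. Starts at 1.45 to 1.85. The hinge is stiff: the lid stays at any angle; 1 to 2 N at its edge move it
- lid_edge (a point): middle of the lid's free edge, 72 mm from the hinge line. The lid is a 3 mm steel plate, 254 mm long along the tray's y, its free edge rolled (6 mm thick), with a finger tab 60 mm long reaching 6 mm beyond this point; shut, its edge and tab reach over the plate to tray x = 32 mm, 1 to 3 mm above it, so nothing may lie there
- tablet_1: whole white disinfectant tablet, a plain round disc 32 mm across and 10 mm thick, 15 to 20 g, slides easily (friction 0.3), lying flat on the tray's plate; the five tablets lie in random order, at least 41 mm apart along the trough; origin at its very centre
- tablet_2: whole white disinfectant tablet, a plain round disc 32 mm across and 10 mm thick, 15 to 20 g, slides easily (friction 0.3), lying flat on the tray's plate; the five tablets lie in random order, at least 41 mm apart along the trough; origin at its very centre
- tablet_3: whole white disinfectant tablet, a plain round disc 32 mm across and 10 mm thick, 15 to 20 g, slides easily (friction 0.3), lying flat on the tray's plate; the five tablets lie in random order, at least 41 mm apart along the trough; origin at its very centre
- broken_1: broken white disinfectant tablet: the same 32 mm disc, 10 mm thick, with about a third snapped off along a nearly straight line, so that it is D-shaped, 32 x 20 mm, 10 to 13 g; origin mid-thickness at the centre of the round edge, the break lies 4 to 5 mm from it on the +x side
- broken_2: broken white disinfectant tablet: the same 32 mm disc, 10 mm thick, with about a third snapped off along a nearly straight line, so that it is D-shaped, 32 x 20 mm, 10 to 13 g; origin mid-thickness at the centre of the round edge, the break lies 4 to 5 mm from it on the +x side
- specimen_cup: bystander, to be left alone: white specimen pot with a broad screw lid, 63 mm wide, 64 mm tall, standing right of the tray; origin under its centre
- small_vial: bystander, to be left alone: small white vial, 25 mm wide, 62 mm tall, standing right of the trough; origin under its centre
- forceps: bystander, to be left alone: bright steel forceps, 126 mm long, 5 mm thick, lying left of the tray; origin under the middle, y along them
- timer: bystander, to be left alone: white square countdown timer, 62 x 62 x 18 mm, left of the tray's near corner; origin under its centre
- beaker: bystander, to be left alone: beaker, 72 mm wide, 90 mm tall, behind the tray; origin under its centre
- reagent_a: bystander, to be left alone: white bottle, 44 mm wide, 90 mm tall, at the back right; origin under its centre
- reagent_b: bystander, to be left alone: white bottle, 44 mm wide, 90 mm tall, at the right; origin under its centre

How it is judged:
On the way:
1. the three whole tablets lie in the trough and the lid is still open (x of tablet_1 in the frame of tray between 0.045 and 0.105 m and y of tablet_1 in the frame of tray between -0.126 and 0.126 m and z of tablet_1 in the frame of tray between 0.005 and 0.039 m and x of tablet_2 in the frame of tray between 0.045 and 0.105 m and y of tablet_2 in the frame of tray between -0.126 and 0.126 m and z of tablet_2 in the frame of tray between 0.005 and 0.039 m and x of tablet_3 in the frame of tray between 0.045 and 0.105 m and y of tablet_3 in the frame of tray between -0.126 and 0.126 m and z of tablet_3 in the frame of tray between 0.005 and 0.039 m and value of joint lid above 0.3 rad), for 0.2 s.
At the end, for the whole second after the job is handed in: all three whole tablets lie at rest wholly down in the trough (centres below the plate's top), both broken ones lie flat on the plate, and the lid is shut to within 0.04 rad (x of tablet_1 in the frame of tray between 0.045 and 0.105 m and y of tablet_1 in the frame of tray between -0.126 and 0.126 m and z of tablet_1 in the frame of tray between 0.005 and 0.039 m and x of tablet_2 in the frame of tray between 0.045 and 0.105 m and y of tablet_2 in the frame of tray between -0.126 and 0.126 m and z of tablet_2 in the frame of tray between 0.005 and 0.039 m and x of tablet_3 in the frame of tray between 0.045 and 0.105 m and y of tablet_3 in the frame of tray between -0.126 and 0.126 m and z of tablet_3 in the frame of tray between 0.005 and 0.039 m and x of broken_1 in the frame of tray between -0.12 and 0.045 m and y of broken_1 in the frame of tray between -0.127 and 0.127 m and z of broken_1 in the frame of tray between 0.042 and 0.05 m and x of broken_2 in the frame of tray between -0.12 and 0.045 m and y of broken_2 in the frame of tray between -0.127 and 0.127 m and z of broken_2 in the frame of tray between 0.042 and 0.05 m and value of joint lid below 0.04 rad and linear speed of each of tablet_1, tablet_2, tablet_3, broken_1, broken_2 below 0.02 m/s); the robot touches nothing.
It fails at once if a tablet is lifted (centre more than 20 mm above its height on the plate) (z of any of tablet_1, tablet_2, tablet_3, broken_1, broken_2 in the frame of tray above 0.065 m).
It fails at once if a tablet is pinched or pressed with more than 20 N by the fingers (contact force between the fingers and tablet_1 above 20 N or contact force between the fingers and tablet_2 above 20 N or contact force between the fingers and tablet_3 above 20 N or contact force between the fingers and broken_1 above 20 N or contact force between the fingers and broken_2 above 20 N).
It fails at once if a broken tablet goes into the trough ((x of broken_1 in the frame of tray between 0.045 and 0.105 m and y of broken_1 in the frame of tray between -0.126 and 0.126 m and z of broken_1 in the frame of tray between 0.005 and 0.039 m) or (x of broken_2 in the frame of tray between 0.045 and 0.105 m and y of broken_2 in the frame of tray between -0.126 and 0.126 m and z of broken_2 in the frame of tray between 0.005 and 0.039 m)).
It fails at once if a bystander is moved by more than 20 mm or tipped over (distance of any of specimen_cup, small_vial, forceps, timer, beaker, reagent_a, reagent_b from where it was at the start of the episode above 0.02 m or angle between any of specimen_cup, small_vial, forceps, timer, beaker, reagent_a, reagent_b's own z axis and vertical above 0.3 rad).
It also fails if it takes over 61 s, if anything falls off the work surface, if the arm or the gripper's body presses on something with over 40 N, if the wrist force passes 120 N, or if a joint passes its speed limit or range.

ROBOT

A 6-joint arm with a two-finger parallel gripper is mounted at the origin on a cart in front of the work surface, level with it; the furniture and walls round the work are solid. World frame = base frame: x ahead of the robot, y to its left, z up, the work surface at z = 0. Lengths are in m, angles in rad, forces in N, time in s.
With the tool pointing down it reaches from about 0.3 to 0.875 m from the base axis. Payload 6.4 kg.
Tool frame: the origin (TCP) lies at the very end of the fingers, on their centre line; the grasp point (between the pads) lies 19 mm behind it; z points along the fingers, y is the line along which they close (so a half turn about z gives the same grasp; the last joint's range is limited). The gripper opens to 85 mm and grips with 20 to 120 N. Pads are 22 mm wide; open, the fingers measure 114 mm over their backs; the gripper's body (76 mm by 85 mm) begins 54 mm behind the grasp point. The pads swing forward as they close: fully open they stand 13 mm farther back than shut.
Start: joints at [1.09, 0.181, 1.607, -0, 1.354, -0.206], TCP at [0.156, 0.553, 0.231] pointing down, gripper open.
Joint ranges: [-2.99, 2.99], [-0.89, 2.07], [0.3, 2.58], [-1.14, 4.28], [0, 2.63], [-3.12, 3.12]. Speed limits (rad/s): [2.57, 2.57, 3.01, 3.14, 3.14, 3.14].

INTERFACE

Orientations are given as a unit quaternion [w, x, y, z].
In Python, from bench import ctrl gives the robot as it stands.
- The arm moves only by the shell command python3 jog.py 'ROWS'. ROWS is a JSON list of rows, 1 to 10 of them, each of 7 numbers: dx, dy, dz in m, then a rotation vector rx, ry, rz in rad, then the opening from 0.0 (shut) to 1.0 (fully open); each row is the pose to reach, as a shift and turn from the pose commanded when the command began, along the tool's axes at that moment; what a row does not reach only later rows make up. A row lasts 1/8 s, in which the tool goes at most 0.0625 m and 0.188 rad, less where a joint would pass 70% of its speed; a pose out of reach is approached as far as the arm can. The fingers move at their own pace and stop on an object; the grip force is fixed at half the most. Time passes only in rows, so rows that do not move let the fingers close. It prints the time, the measured TCP pose, the force, the opening and the grip force at its end.
- ctrl.get_obs(): the state, without advancing time (a new reading comes with each control period).
- ctrl.camera(name): name is "scene" or "top" or "wrist"; returns the picture (400x640x3 uint8, blue, green, red); there is no depth.
- ctrl.camera_params(name): a dict with "fovy" (degrees; the focal length in pixels is half the picture's height over the tangent of half this angle, whatever the lens; pixels are square), "cx", "cy" (the principal point, pixels), "dist" ([k1, k2, p1, p2, k3] as OpenCV has them; the pictures are not rectified), "view" (4x4, takes a point from world to camera coordinates). Camera axes: x right, y up, looking along -z (the intrinsics and any distortion apply to the point x, -y, -z); pixel columns grow to the right and rows downward; lengths in m; the calibration is good to about 2 mm. A picture is of the moment at which its call begins: read the wrist's pose just before it. camera_params takes no time and is no camera call; for the wrist camera it gives the pose at the moment of the call.
- ctrl.hand_in(): hands the job in; it is judged then, once.
The state is a dict: "time_s": time; "q": joint angles; "dq": joint speeds; "joint_efforts": joint torques, N m; "eef_pos": TCP position; "eef_rot": TCP orientation; "wrist_force": force on the tool from outside, world axes, zero at the start; "torque": the same for the moment, N m; "opening": opening from 0.0 (shut) to 1.0 (fully open); "grasp_force": force on a finger pad.
Only numpy, scipy, OpenCV 4.12 (cv2) and the standard library are available. Lean on these libraries where they do the work, as an engineer would, in place of code of your own. Each camera call takes 0.05 s, during which the arm holds its last target. There are 200 camera calls.

## Working session

There is one attempt and no reset: what is moved stays moved. The work goes in short steps, Python scripts to look and compute and a shell command to move; the robot and the scene stay as the last step left them, time stands still between calls to the robot, and variables do not carry over. Pictures are saved under pics/ and viewed, at most 10 in all, crops included, and the job is handed in when it is done.

```bash
ls; mkdir -p pics; python3 - <<'E'
from bench import ctrl
import cv2
for n in("scene","top"):
    cv2.imwrite(f"pics/{n}0.png",ctrl.camera(n)); p=ctrl.camera_params(n); print(n,p)
o=ctrl.get_obs(); print(o["time_s"],o["eef_pos"],o["eef_rot"])
E
```

```text
bench.py
jog.py
pics
scene {'fovy': 43.44120348237212, 'cx': 318.54435534373386, 'cy': 205.99562986585448, 'dist': array([0.00891555, 0.        , 0.        , 0.        , 0.        ]), 'view': array([[ 0.8836135 , -0.46816859, -0.00673467, -0.56108972],
       [ 0.35303567,  0.65672747,  0.66638941, -0.22927685],
       [-0.30755975, -0.59120826,  0.74557347, -1.11659937],
       [ 0.        ,  0.        ,  0.        ,  1.        ]])}
top {'fovy': 45.254407605753286, 'cx': 319.82686158805456, 'cy': 199.03401170654857, 'dist': array([0.03470549, 0.        , 0.        , 0.        , 0.        ]), 'view': array([[-0.09351538, -0.99560894, -0.00420761,  0.01668783],
       [ 0.97326918, -0.09230582,  0.21030155, -0.61572358],
       [-0.2097665 ,  0.01557129,  0.97762751, -1.11516131],
       [ 0.        ,  0.        ,  0.        ,  1.        ]])}
0.1 [0.15576431 0.5529796  0.23048015] [-2.73964610e-04  1.36954887e-01  9.90576965e-01 -7.48497057e-04]
```

View pics/top0.png

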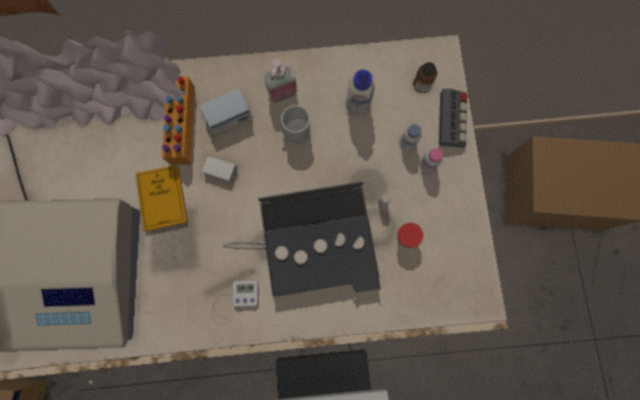

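View pics/scene0.png

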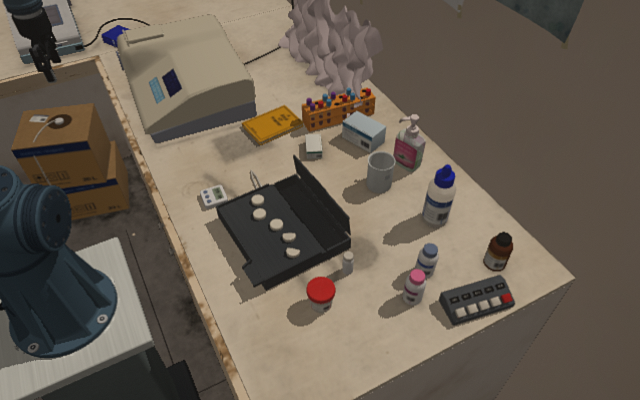

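The top view shows five tablets near (281,253), (301,257), (320,245), (340,240) and (358,243). The last two look broken. The scene view agrees. I'll enlarge both.

```bash
python3 - <<'E'
import cv2,numpy as np
a=cv2.imread("pics/top0.png")[175:305,250:400]; b=cv2.imread("pics/scene0.png")[150:295,205:365]
a=cv2.resize(a,(600,520),interpolation=cv2.INTER_CUBIC)
cv2.imwrite("pics/ca.png",cv2.convertScaleAbs(a,alpha=1.3,beta=15))
b=cv2.resize(b,(640,580),interpolation=cv2.INTER_CUBIC)
cv2.imwrite("pics/cb.png",cv2.convertScaleAbs(b,alpha=1.3,beta=15))
E
```

```text
(no output)
```

View pics/ca.png

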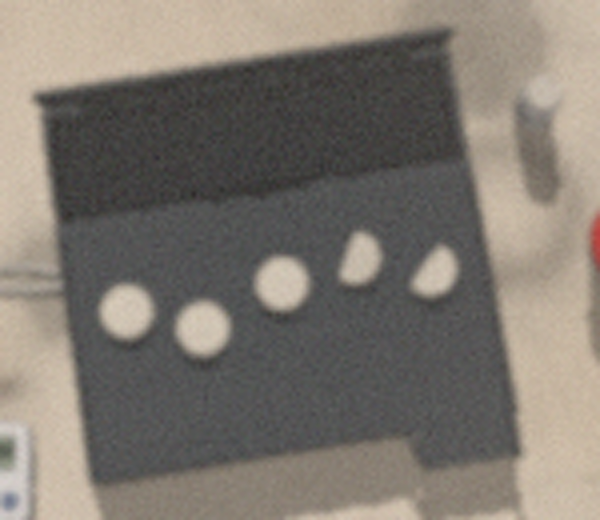

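View pics/cb.png

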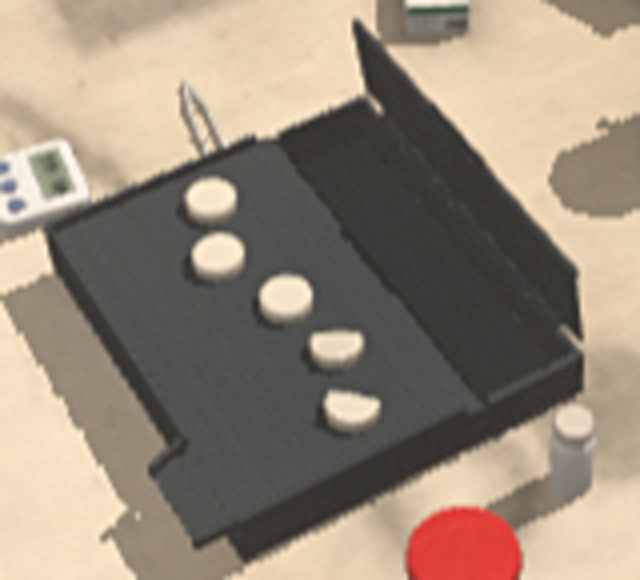

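The top crop shows whole discs at crop pixels (126,312), (203,328) and (282,283). D-shaped tablets are at (360,258) and (435,271), on the right-hand side. The lid is standing nearly upright. I'll triangulate the tablets and fit the tray next.

```bash
cat > h.py <<'E'
import cv2,numpy as np
from bench import ctrl
from scipy.optimize import least_squares
from scipy.spatial.transform import Rotation as Ro
def K(p):
    f=200/np.tan(np.radians(p["fovy"])/2); return np.array([[f,0,p["cx"]],[0,f,p["cy"]],[0,0,1.]])
F=np.diag([1.,-1,-1])
def proj(p,X):
    V=p["view"]; C=(np.atleast_2d(X)@V[:3,:3].T+V[:3,3])@F
    return cv2.projectPoints(C,np.zeros(3),np.zeros(3),K(p),p["dist"])[0][:,0]
def onz(p,uv,z):
    n=cv2.undistortPoints(np.float64(uv).reshape(-1,1,2),K(p),p["dist"])[:,0]
    V=p["view"]; R=V[:3,:3]; c=-R.T@V[:3,3]; d=(np.c_[n,np.ones(len(n))]@F)@R
    return c+d*((z-c[2])/d[:,2])[:,None]
def blobs(im,roi,thr=150,amin=20):
    x0,y0,x1,y1=roi; g=im[y0:y1,x0:x1].min(2)
    n,l,s,c=cv2.connectedComponentsWithStats((g>thr).astype(np.uint8))
    return [(c[i]+[x0,y0],s[i,4]) for i in range(1,n) if s[i,4]>=amin]
E
cat > m.py <<'E'
from h import *
T=ctrl.camera_params("top");S=ctrl.camera_params("scene")
a=cv2.imread("pics/top0.png");b=cv2.imread("pics/scene0.png")
A=sorted([(c,s) for c,s in blobs(a,(272,225,366,270),130)],key=lambda t:t[0][0])
B=sorted([(c,s) for c,s in blobs(b,(245,190,305,262),130)],key=lambda t:t[0][1])
print([(c.round(1),s) for c,s in A]);print([(c.round(1),s) for c,s in B])
for (p,_),(q,_) in zip(A,B):
    f=lambda X:np.r_[proj(T,X)[0]-p,proj(S,X)[0]-q]
    r=least_squares(f,[.5,0,.05]); print("tri",r.x.round(4),r.fun.round(1))
print(onz(T,[p for p,_ in A],.048).round(4))
ca=lambda u,v:np.array([250+u/4-.4,175+v/4-.4]); cb=lambda u,v:np.array([205+u/4-.4,150+v/4-.4])
# tray-frame pts: near-left outer rim, near right outer lip; left sill/right sill
obs=[(T,ca(93,485),(-.122,.130,.048)),(T,ca(45,110),(.1105,.130,.04)),(T,ca(520,457),(-.122,-.130,.04)),
(S,cb(48,230),(-.122,.130,.048)),(S,cb(370,98),(.1105,.130,.04)),(S,cb(582,353),(.1105,-.130,.04)),(S,cb(195,545),(-.122,-.130,.04))]
def f(x):
    c,s=np.cos(x[2]),np.sin(x[2]);r=[]
    for p,uv,P in obs:
        r.append(proj(p,[x[0]+c*P[0]-s*P[1],x[1]+s*P[0]+c*P[1],P[2]])[0]-uv)
    return np.ravel(r)
r=least_squares(f,[.5,0,0],loss="soft_l1");print(r.x.round(4),f(r.x).reshape(-1,2).round(1).tolist())
E
python3 m.py
```

```text
[]
[(array([257.3, 198.8]), np.int32(72)), (array([259.2, 212.7]), np.int32(76)), (array([276.3, 223.4]), np.int32(80)), (array([288.6, 235.8]), np.int32(51)), (array([292.3, 251.3]), np.int32(59))]Traceback (most recent call last):
  File "m.py", line 10, in <module>
    print(onz(T,[p for p,_ in A],.048).round(4))
          ~~~^^^^^^^^^^^^^^^^^^^^^^^^^
  File "h.py", line 12, in onz
    n=cv2.undistortPoints(np.float64(uv).reshape(-1,1,2),K(p),p["dist"])[:,0]
      ~~~~~~~~~~~~~~~~~~~^^^^^^^^^^^^^^^^^^^^^^^^^^^^^^^^^^^^^^^^^^^^^^^
cv2.error: OpenCV(4.12.0) /io/opencv/modules/calib3d/src/undistort.dispatch.cpp:347: error: (-215:Assertion failed) CV_IS_MAT(_src) && CV_IS_MAT(_dst) && (_src->rows == 1 || _src->cols == 1) && (_dst->rows == 1 || _dst->cols == 1) && _src->cols + _src->rows - 1 == _dst->rows + _dst->cols - 1 && (CV_MAT_TYPE(_src->type) == CV_32FC2 || CV_MAT_TYPE(_src->type) == CV_64FC2) && (CV_MAT_TYPE(_dst->type) == CV_32FC2 || CV_MAT_TYPE(_dst->type) == CV_64FC2) in function 'cvUndistortPointsInternal'
```

```bash
sed -i 's/270),130)/270),105)/' m.py; python3 m.py
```

```text
[(array([281.1, 252.3]), np.int32(109)), (array([300.3, 256.6]), np.int32(111)), (array([320. , 245.4]), np.int32(106)), (array([339.8, 239.4]), np.int32(66)), (array([358.6, 243. ]), np.int32(68))]
[(array([257.3, 198.8]), np.int32(72)), (array([259.2, 212.7]), np.int32(76)), (array([276.3, 223.4]), np.int32(80)), (array([288.6, 235.8]), np.int32(51)), (array([292.3, 251.3]), np.int32(59))]
tri [0.4947 0.0651 0.0456] [-0.   0.2  0.2 -0.1]
tri [0.48   0.0193 0.0459] [-0.   0.1  0.1 -0. ]
tri [ 0.5029 -0.0311  0.0448] [-0.   0.1  0.1 -0. ]
tri [ 0.5126 -0.0807  0.0461] [-0.   0.2  0.2 -0.1]
tri [ 0.4999 -0.126   0.0459] [-0.  0.  0. -0.]
[[ 0.4949  0.0649  0.048 ]
 [ 0.4801  0.0192  0.048 ]
 [ 0.5028 -0.0311  0.048 ]
 [ 0.5129 -0.0807  0.048 ]
 [ 0.4997 -0.1258  0.048 ]]
[ 0.5175 -0.0329  0.0276] [[-0.5, 0.6], [2.6, 0.5], [0.1, -5.7], [-1.5, -2.1], [0.3, 0.5], [-1.3, 3.9], [6.1, -2.6]]
```

```bash
cat >> m.py <<'E'
print("refit")
obs=[obs[i] for i in (0,1,3,4)]
r=least_squares(f,[.5,0,0]);print(r.x.round(4),f(r.x).reshape(-1,2).round(1).tolist())
print("device",onz(T,[(128,345),(138,205),(138,240)],.15).round(3).tolist())
print("timer,beaker rim,bottle,soap,vial,box",onz(T,[(245,293),(295,120),(362,82),(280,75),(386,200),(220,168)],.06).round(3).tolist())
E
python3 m.py | sed -n '/refit/,$p'
cat > d.py <<'E'
# deltas in tool axes to target world xyz, tool y at yaw (tray yaw + pi/2), from the measured pose
import sys
from h import *
def delta(P,yaw,tilt=0):
    o=ctrl.get_obs(); w,x,y,z=o["eef_rot"]; R=Ro.from_quat([x,y,z,w]); 
    c,s=np.cos(yaw),np.sin(yaw); X=np.array([-c,-s,0]);Y=np.array([-s,c,0])
    G=Ro.from_matrix(np.c_[X,Y,[0,0,-1]])
    return R.inv().apply(np.array(P)-o["eef_pos"]).round(4),(R.inv()*G).as_rotvec().round(4)
if __name__=="__main__":
    v=list(map(float,sys.argv[1:])); print(*delta(v[:3],v[3]))
E
python3 d.py .30 .25 .23 .03; python3 d.py .44 0 .23 .03
```

```text
refit
[ 0.5237 -0.0318  0.0651] [[1.0, -0.2], [0.6, 0.2], [-0.5, -1.4], [-0.2, -0.8]]
device [[0.319, 0.396, 0.15], [0.622, 0.372, 0.15], [0.542, 0.373, 0.15]]
timer,beaker rim,bottle,soap,vial,box [[0.406, 0.156, 0.06], [0.828, 0.003, 0.06], [0.915, -0.18, 0.06], [0.955, 0.031, 0.06], [0.598, -0.204, 0.06], [0.719, 0.2, 0.06]]
[-0.221  -0.2525  0.0008] [-0.0015 -0.0006 -0.3048]
[-0.4236 -0.4551  0.001 ] [-0.0015 -0.0006 -0.3048]
```

```bash
python3 jog.py '[[-0.035,-0.045,0,0,0,-0.06,0.2],[-0.07,-0.085,0,0,0,-0.12,0.2],[-0.11,-0.125,0,0,0,-0.18,0.2],[-0.15,-0.17,0,0,0,-0.24,0.2],[-0.19,-0.215,0,0,0,-0.27,0.2],[-0.23,-0.26,0,0,0,-0.27,0.2],[-0.27,-0.30,0,0,0,-0.27,0.2],[-0.31,-0.34,0,0,0,-0.27,0.2],[-0.35,-0.38,0,0,0,-0.27,0.2],[-0.38,-0.41,0,0,0,-0.27,0.2]]'
python3 - <<'E'
from h import *
p=ctrl.camera_params("wrist"); im=ctrl.camera("wrist"); cv2.imwrite("pics/w0.png",im)
print(p["view"].round(4).tolist(),p["fovy"],p["cx"],p["cy"],p["dist"])
np.save("w0.npy",p["view"])
E
```

```text
time_s: 1.35
eef_pos: [0.4111, 0.0536, 0.2312]
eef_rot: [0.0, 0.003, 1.0, -0.0]
wrist_force: [-0.1, 0.5, -0.2]
opening: 0.198
grasp_force: 0.0
[[0.0055, 1.0, 0.0004, -0.0558], [-0.9596, 0.0054, -0.2812, 0.4308], [-0.2812, 0.0012, 0.9596, -0.263], [0.0, 0.0, 0.0, 1.0]] 61.76316027293647 319.4930784405986 196.87458518469865 [-0.00449137  0.          0.          0.          0.        ]
```

View pics/w0.png

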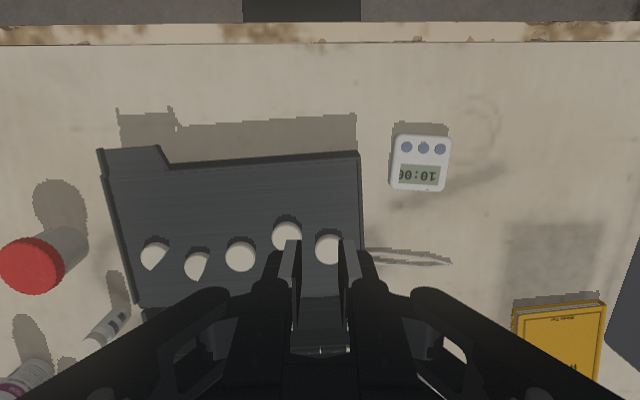

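The wrist view shows the near-left rim corner at (360,151), the near rim running to (168,164), and the lip's right corner at (97,150). The tablets are clear, with the D's at (154,256) and (197,266).

```bash
cat > w.py <<'E'
from h import *
p=ctrl.camera_params("wrist"); p["view"]=np.load("w0.npy")
L=onz(p,[(360,151),(168,164),(364,235),(97,150),(138,300),(162,147)],.048)
print(L.round(4).tolist())
d=L[0]-L[1]; print("yaw near",np.arctan2(-d[0],d[1])); d=L[2]-L[0]; print("yaw left",np.arctan2(d[1],d[0]))
d=L[4]-L[3]; print("yaw right",np.arctan2(d[1],d[0]))
print(onz(p,[(154,256),(197,266),(240,256)],.049).round(4).tolist())
E
python3 w.py
```

```text
[[0.3887, 0.0932, 0.048], [0.4005, -0.0959, 0.048], [0.4771, 0.0999, 0.048], [0.3862, -0.1635, 0.048], [0.5541, -0.15, 0.048], [0.3837, -0.0995, 0.048]]
yaw near 0.062148185108701265
yaw left 0.07593204544707513
yaw right 0.08033775077274173
[[0.4996, -0.1237, 0.049], [0.5117, -0.079, 0.049], [0.5001, -0.0318, 0.049]]
```

```bash
cat > t.py <<'E'
# tray-frame targets "x,y,z" -> cumulative deltas in current tool axes, tool square with tray
import sys
from d import *
O=np.array([.521,-.030,0]);YAW=.067
def W(t): return O+Ro.from_euler("z",YAW).apply(t)
if __name__=="__main__":
    o=ctrl.get_obs(); print("tray TCP",Ro.from_euler("z",-YAW).apply(o["eef_pos"]-O).round(4),o["time_s"])
    for a in sys.argv[1:]:
        t=list(map(float,a.split(","))); print(a,*delta(W(t),YAW))
E
python3 t.py -.06,.0966,.08 -.06,.0966,.043 .028,.0966,.043 .028,.0966,.08 -.077,.0518,.08
```

```text
tray TCP [-0.1022  0.0872  0.2314] 1.4
-.06,.0966,.08 [-0.0411  0.013   0.1515] [-0.003   0.0016 -0.0752]
-.06,.0966,.043 [-0.041   0.0131  0.1885] [-0.003   0.0016 -0.0752]
.028,.0966,.043 [-0.1288  0.0197  0.1886] [-0.003   0.0016 -0.0752]
.028,.0966,.08 [-0.1288  0.0196  0.1516] [-0.003   0.0016 -0.0752]
-.077,.0518,.08 [-0.0275 -0.033   0.1516] [-0.003   0.0016 -0.0752]
```

```bash
python3 jog.py '[[-0.02,0.005,0.05,0,0,-0.04,0.15],[-0.03,0.01,0.10,0,0,-0.075,0.15],[-0.041,0.013,0.15,0,0,-0.075,0.15],[-0.041,0.013,0.17,0,0,-0.075,0.15],[-0.041,0.013,0.183,0,0,-0.075,0.15],[-0.041,0.013,0.1885,0,0,-0.075,0.15]]'
python3 - <<'E'
from h import *
cv2.imwrite("pics/w1.png",ctrl.camera("wrist")); s=ctrl.camera("scene"); cv2.imwrite("pics/s1.png",cv2.resize(s[120:300,180:380],(660,594),interpolation=cv2.INTER_CUBIC))
E
python3 t.py .028,.0966,.043 .028,.0966,.08 -.077,.0518,.08 -.077,.0518,.043
```

```text
time_s: 2.15
eef_pos: [0.4513, 0.0686, 0.0424]
eef_rot: [-0.0, -0.035, 0.999, 0.0]
wrist_force: [-0.5, -0.5, 0.4]
opening: 0.155
grasp_force: 0.0
tray TCP [-0.0626  0.103   0.043 ] 2.25
.028,.0966,.043 [-0.0905 -0.0067  0.    ] [-0.0001  0.0003  0.0032]
.028,.0966,.08 [-0.0905 -0.0067 -0.037 ] [-0.0001  0.0003  0.0032]
-.077,.0518,.08 [ 0.0146 -0.0511 -0.037 ] [-0.0001  0.0003  0.0032]
-.077,.0518,.043 [ 0.0146 -0.0511 -0.    ] [-0.0001  0.0003  0.0032]
```

View pics/w1.png

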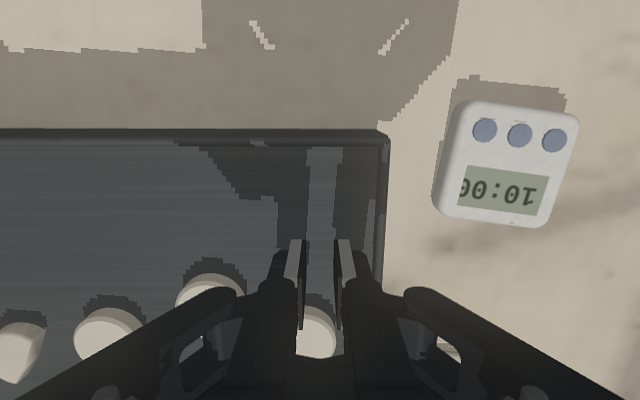

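Tip is on the plate, well clear of the rim, and tablet 1 is just ahead of the fingers. I'll push it now with the small y correction.

```bash
python3 jog.py '[[-0.006,-0.0067,0,0,0,0,0.15],[-0.016,-0.0067,0,0,0,0,0.15],[-0.026,-0.0067,0,0,0,0,0.15],[-0.036,-0.0067,0,0,0,0,0.15],[-0.047,-0.0067,0,0,0,0,0.15],[-0.058,-0.0067,0,0,0,0,0.15],[-0.07,-0.0067,0,0,0,0,0.15],[-0.082,-0.0067,0,0,0,0,0.15],[-0.094,-0.0067,0,0,0,0,0.15],[-0.094,-0.0067,0,0,0,0,0.15]]'
python3 - <<'E'
from h import *
s=ctrl.camera("scene"); t=ctrl.camera("top")
f=lambda a:cv2.resize(a,None,fx=4,fy=4,interpolation=cv2.INTER_CUBIC)
cv2.imwrite("pics/s2.png",np.hstack([f(s[170:280,215:315]),f(t[175:285,260:360])]))
E
python3 t.py .028,.0966,.08 -.077,.0518,.08 -.077,.0518,.043
```

```text
time_s: 3.5
eef_pos: [0.5468, 0.0684, 0.0429]
eef_rot: [0.0, -0.035, 0.999, -0.0]
wrist_force: [0.6, -0.7, -0.9]
opening: 0.147
grasp_force: 0.0
tray TCP [0.031  0.0966 0.0426] 3.6
.028,.0966,.08 [ 0.0031  0.     -0.0374] [ 0.0001 -0.0007  0.0033]
-.077,.0518,.08 [ 0.1082 -0.0444 -0.0374] [ 0.0001 -0.0007  0.0033]
-.077,.0518,.043 [ 0.1082 -0.0444 -0.0004] [ 0.0001 -0.0007  0.0033]
```

View pics/s2.png

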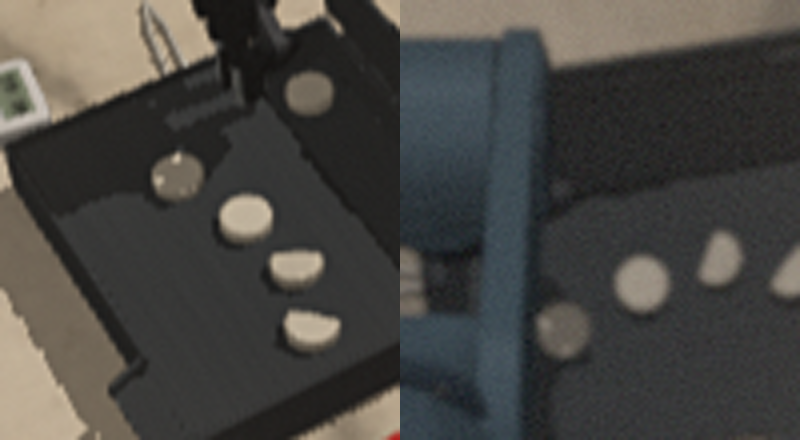

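Tablet 1 has dropped into the trough, seen at (310,92) in the left half of the picture. The others haven't moved. Tablet 2 next.

```bash
python3 jog.py '[[0.01,0,-0.02,0,0,0,0.15],[0.04,-0.012,-0.039,0,0,0,0.15],[0.08,-0.03,-0.039,0,0,0,0.15],[0.1085,-0.0444,-0.038,0,0,0,0.15],[0.1085,-0.0444,-0.02,0,0,0,0.15],[0.1085,-0.0444,-0.006,0,0,0,0.15],[0.1085,-0.0444,-0.0004,0,0,0,0.15],[0.1085,-0.0444,-0.0004,0,0,0,0.15]]'
python3 t.py .031,.0518,.043
```

```text
time_s: 4.6
eef_pos: [0.4405, 0.0168, 0.0427]
eef_rot: [-0.001, -0.035, 0.999, 0.0]
wrist_force: [0.4, 0.6, 1.0]
opening: 0.153
grasp_force: 0.0
tray TCP [-0.0772  0.0521  0.0427] 4.6
.031,.0518,.043 [-0.1082 -0.0007 -0.0004] [ 0.0004 -0.0012  0.0037]
```

```bash
python3 jog.py '[[-0.01,0,0,0,0,0,0.15],[-0.02,0,0,0,0,0,0.15],[-0.031,0,0,0,0,0,0.15],[-0.042,0,0,0,0,0,0.15],[-0.053,0,0,0,0,0,0.15],[-0.064,0,0,0,0,0,0.15],[-0.075,0,0,0,0,0,0.15],[-0.087,0,0,0,0,0,0.15],[-0.099,0,0,0,0,0,0.15],[-0.109,0,0,0,0,0,0.15]]' && python3 jog.py '[[0,0,0,0,0,0,0.15]]'
python3 - <<'E'
from h import *
s=ctrl.camera("scene");cv2.imwrite("pics/s3.png",s)
print([(c.round(1),int(n)) for c,n in blobs(s,(235,165,345,265),80)])
E
python3 t.py -.058,0,.08 -.058,0,.043
```

```text
time_s: 5.85
eef_pos: [0.5503, 0.0242, 0.0432]
eef_rot: [0.0, -0.035, 0.999, -0.0]
wrist_force: [1.2, 0.0, -0.2]
opening: 0.15
grasp_force: 0.0
time_s: 5.98
eef_pos: [0.5502, 0.0241, 0.0433]
eef_rot: [0.0, -0.035, 0.999, -0.0]
wrist_force: [-0.4, 1.3, 0.3]
opening: 0.151
grasp_force: 0.0
[(array([249.8, 178. ]), 854), (array([330.7, 180.3]), 975), (array([300.7, 202.8]), 83), (array([276.3, 224.3]), 112), (array([288.7, 236. ]), 95), (array([238.5, 257. ]), 132), (array([292.2, 251.5]), 103), (array([335.5, 260. ]), 181)]
tray TCP [0.032  0.0522 0.043 ] 6.025
-.058,0,.08 [ 0.0902 -0.0519 -0.0369] [ 0.     -0.0004  0.0034]
-.058,0,.043 [ 0.0902 -0.0519  0.0001] [ 0.     -0.0004  0.0034]
```

```bash
python3 -c "
from t import *
print(proj(ctrl.camera_params('scene'),[W([.065,.052,.013]),W([.075,.052,.013]),W([.045,.052,.04])]))"
python3 jog.py '[[0.01,0,-0.02,0,0,0,0.15],[0.04,-0.015,-0.039,0,0,0,0.15],[0.07,-0.035,-0.039,0,0,0,0.15],[0.0902,-0.0519,-0.038,0,0,0,0.15],[0.0902,-0.0519,-0.02,0,0,0,0.15],[0.0902,-0.0519,-0.006,0,0,0,0.15],[0.0902,-0.0519,0,0,0,0,0.15],[0.0902,-0.0519,0,0,0,0,0.15]]'
python3 t.py .031,0,.043
```

```text
[[295.83650852 205.14163771]
 [299.16813217 203.6196018 ]
 [288.58312955 201.15716878]]
time_s: 7.02
eef_pos: [0.4628, -0.0336, 0.0427]
eef_rot: [-0.001, -0.035, 0.999, 0.0]
wrist_force: [-0.1, -0.5, 0.4]
opening: 0.151
grasp_force: 0.0
tray TCP [-0.0583  0.0003  0.0427] 7.025
.031,0,.043 [-0.0893 -0.0007 -0.0004] [ 0.0005 -0.0012  0.0036]
```

Tablet 2 is on the trough floor: I measured (300.7,202.8) against an expected (299,204). Tablet 3 next.

```bash
python3 jog.py '[[-0.01,0,0,0,0,0,0.15],[-0.02,0,0,0,0,0,0.15],[-0.03,0,0,0,0,0,0.15],[-0.04,0,0,0,0,0,0.15],[-0.05,0,0,0,0,0,0.15],[-0.06,0,0,0,0,0,0.15],[-0.07,0,0,0,0,0,0.15],[-0.08,0,0,0,0,0,0.15],[-0.09,0,0,0,0,0,0.15],[-0.09,0,0,0,0,0,0.15]]'
python3 jog.py '[[0.01,0,-0.03,0,0,0,0.05],[0.02,0,-0.08,0,0,0,0],[0.02,0,-0.13,0,0,0,0]]'
python3 - <<'E'
from h import *
s=ctrl.camera("scene");cv2.imwrite("pics/s4.png",cv2.resize(s[130:290,205:365],(600,600),interpolation=cv2.INTER_CUBIC))
print([(c.round(1),int(n)) for c,n in blobs(s,(245,165,345,258),80)])
E
python3 t.py .14,.0,.19 .14,.0,.09 .058,.0,.09
```

```text
time_s: 8.28
eef_pos: [0.5537, -0.0277, 0.0433]
eef_rot: [0.0, -0.035, 0.999, -0.0]
wrist_force: [0.2, 0.4, -0.1]
opening: 0.148
grasp_force: 0.0
time_s: 8.65
eef_pos: [0.5315, -0.0288, 0.1739]
eef_rot: [-0.001, -0.035, 0.999, 0.0]
wrist_force: [1.3, 0.0, -0.2]
opening: 0.0
grasp_force: 0.0
[(array([259.3, 176. ]), 701), (array([330.6, 180.2]), 969), (array([291.7, 192.4]), 75), (array([300.7, 202.8]), 81), (array([311.1, 215.5]), 87), (array([288.7, 236. ]), 95), (array([292.2, 251.5]), 102), (array([340. , 255.4]), 42)]
tray TCP [ 0.0149 -0.0008  0.1817] 8.7
.14,.0,.19 [-0.1252  0.0003 -0.0071] [-0.0033  0.0091  0.0035]
.14,.0,.09 [-0.1243  0.0006  0.0929] [-0.0033  0.0091  0.0035]
.058,.0,.09 [-0.0423  0.0009  0.0921] [-0.0033  0.0091  0.0035]
```

View pics/s4.png

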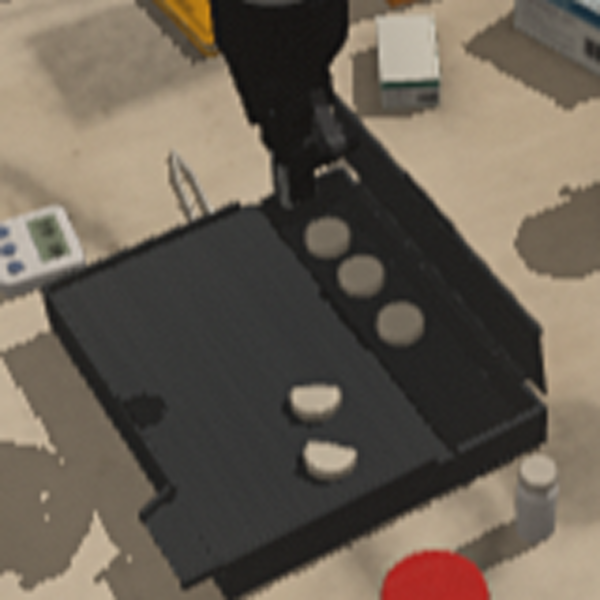

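All three whole tablets lie in the trough at (327,238), (360,275) and (400,323). Both D's are still on the plate. Next I go over the lid and come down behind it.

```bash
python3 jog.py '[[-0.03,0,-0.02,0,0,0,0],[-0.08,0,-0.02,0,0,0,0],[-0.13,0,-0.02,0,0,0,0],[-0.15,0,-0.02,0,0,0,0],[-0.15,0,-0.02,0,0,0,0],[-0.15,0,-0.02,0,0,0,0]]'
python3 t.py .165,0,.085 .07,.0,.09 
```

```text
time_s: 9.45
eef_pos: [0.6815, -0.0184, 0.1926]
eef_rot: [-0.001, -0.035, 0.999, 0.0]
wrist_force: [-0.7, -0.3, 1.2]
opening: 0.004
grasp_force: 0.0
tray TCP [0.1609 0.0008 0.1926] 9.45
.165,0,.085 [-0.0042 -0.0008  0.1076] [ 0.0003 -0.0015  0.0032]
.07,.0,.09 [ 0.0908 -0.0005  0.1027] [ 0.0003 -0.0015  0.0032]
```

```bash
python3 jog.py '[[0,0,0.05,0,0,0,0],[0,0,0.09,0,0,0,0],[0,0,0.104,0,0,0,0],[0.01,0,0.104,0,0,0,0],[0.025,0,0.104,0,0,0,0],[0.038,0,0.104,0,0,0,0],[0.051,0,0.104,0,0,0,0],[0.064,0,0.104,0,0,0,0],[0.077,0,0.104,0,0,0,0],[0.085,0,0.104,0,0,0,0]]'
python3 - <<'E'
from h import *
s=ctrl.camera("scene");cv2.imwrite("pics/s5.png",cv2.resize(s[130:290,205:365],(600,600),interpolation=cv2.INTER_CUBIC))
E
python3 t.py .058,0,.075 .05,.0,.06 .05,0,.044
```

```text
time_s: 10.7
eef_pos: [0.597, -0.0245, 0.0892]
eef_rot: [0.0, -0.035, 0.999, 0.0]
wrist_force: [0.3, 0.0, 0.8]
opening: -0.004
grasp_force: 0.4
tray TCP [0.0753 0.0005 0.089 ] 10.75
.058,0,.075 [ 0.0173 -0.0005  0.014 ] [ 0.0003 -0.0015  0.0032]
.05,.0,.06 [ 0.0252 -0.0005  0.029 ] [ 0.0003 -0.0015  0.0032]
.05,0,.044 [ 0.0252 -0.0005  0.045 ] [ 0.0003 -0.0015  0.0032]
```

View pics/s5.png

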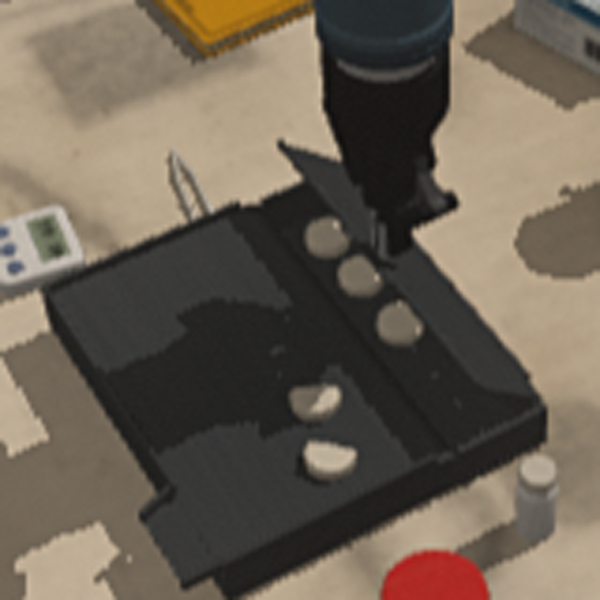

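Lid is down to about 50° with the tip on its outer face; I push it the rest of the way down.

```bash
python3 jog.py '[[0.008,0,0.006,0,0,0,0],[0.013,0,0.014,0,0,0,0],[0.017,0,0.022,0,0,0,0],[0.02,0,0.03,0,0,0,0],[0.02,0,0.036,0,0,0,0],[0.02,0,0.041,0,0,0,0],[0.02,0,0.044,0,0,0,0],[0.02,0,0.046,0,0,0,0]]'
python3 t.py .055,0,.044
```

```text
time_s: 11.75
eef_pos: [0.5777, -0.0258, 0.0443]
eef_rot: [-0.0, -0.035, 0.999, 0.0]
wrist_force: [-9.8, 1.7, 21.8]
opening: 0.003
grasp_force: 11.0
tray TCP [0.0569 0.0004 0.0443] 11.75
.055,0,.044 [ 0.0019 -0.0004  0.0003] [ 0.0001 -0.001   0.0035]
```

```bash
python3 jog.py '[[0.02,0,0.001,0,0,0,0]]' >/dev/null; python3 t.py; python3 jog.py '[[0,0,0.001,0,0,0,0],[0,0,-0.03,0,0,0,0],[0,0,-0.08,0,0,0,0],[0,0,-0.13,0,0,0,0],[0.05,0,-0.16,0,0,0,0],[0.10,0,-0.16,0,0,0,0],[0.12,0,-0.16,0,0,0,0]]'
python3 - <<'E'
from h import *
s=ctrl.camera("scene");cv2.imwrite("pics/s6.png",cv2.resize(s[130:290,205:365],(600,600),interpolation=cv2.INTER_CUBIC))
E
```

```text
tray TCP [ 0.046  -0.0016  0.0472] 11.875
time_s: 12.75
eef_pos: [0.4362, -0.0355, 0.2025]
eef_rot: [0.0, -0.035, 0.999, -0.0]
wrist_force: [-0.1, -0.2, -0.8]
opening: 0.0
grasp_force: 0.0
```

View pics/s6.png

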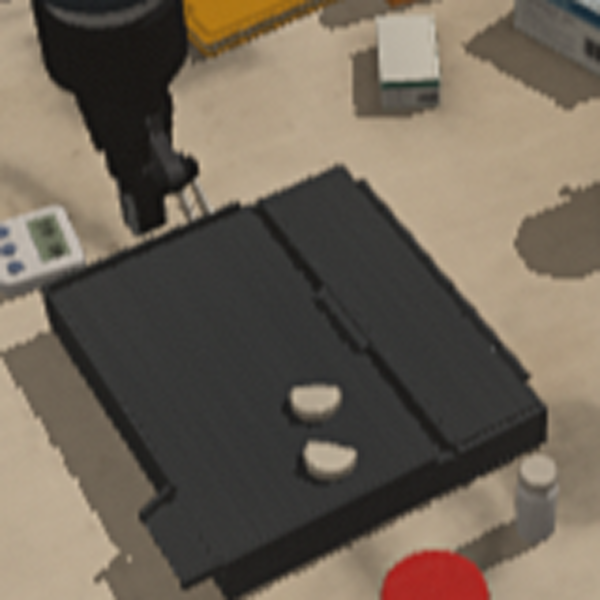

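The lid looks shut and the D's are undisturbed. I'll confirm with one more vertical press near the edge, since my extra row slid along the lid.

```bash
python3 t.py .055,0,.1 .055,0,.044; python3 jog.py '[[-0.05,0,0,0,0,0,0],[-0.10,0,0.02,0,0,0,0],[-0.10,0,0.07,0,0,0,0],[-0.10,0,0.10,0,0,0,0],[-0.10,0,0.10,0,0,0,0]]'; python3 t.py .055,0,.048 .055,0,.042
```

```text
tray TCP [-0.0862  0.0004  0.2021] 12.8
.055,0,.1 [-0.1413 -0.0009  0.1019] [-0.     -0.0013  0.0033]
.055,0,.044 [-0.1414 -0.0009  0.1579] [-0.     -0.0013  0.0033]
time_s: 13.42
eef_pos: [0.5361, -0.028, 0.0995]
eef_rot: [-0.003, -0.035, 0.999, 0.001]
wrist_force: [-0.3, -0.3, 1.0]
opening: -0.001
grasp_force: 0.0
tray TCP [0.0152 0.001  0.0995] 13.425
.055,0,.048 [-0.04   -0.0012  0.0512] [ 0.002  -0.0055  0.0033]
.055,0,.042 [-0.0401 -0.0012  0.0572] [ 0.002  -0.0055  0.0033]
```

```bash
python3 jog.py '[[-0.04,0,0.02,0,0,0,0],[-0.04,0,0.045,0,0,0,0],[-0.04,0,0.052,0,0,0,0],[-0.04,0,0.055,0,0,0,0],[-0.04,0,0.057,0,0,0,0],[-0.04,0,0.057,0,0,0,0]]'; python3 t.py
```

```text
time_s: 14.18
eef_pos: [0.5782, -0.026, 0.0461]
eef_rot: [0.001, -0.035, 0.999, -0.0]
wrist_force: [0.6, -0.2, 0.0]
opening: -0.001
grasp_force: 0.0
tray TCP [0.0573 0.0002 0.0461] 14.175
```

```bash
python3 jog.py '[[0,0,0.002,0,0,0,0],[0,0,0.0035,0,0,0,0],[0,0,0.0035,0,0,0,0]]'; python3 t.py; python3 jog.py '[[0,0,-0.03,0,0,0,0],[0,0,-0.08,0,0,0,0],[0,0,-0.13,0,0,0,0],[0,0,-0.13,0,0,0,0],[0,0,-0.13,0,0,0,0]]'
python3 - <<'E'
from h import *
s=ctrl.camera("scene");print([(c.round(1),int(n)) for c,n in blobs(s,(270,220,315,258),80)])
print(ctrl.hand_in())
E
```

```text
time_s: 14.55
eef_pos: [0.5785, -0.0261, 0.0444]
eef_rot: [0.0, -0.035, 0.999, -0.0]
wrist_force: [-7.6, 1.0, 19.0]
opening: 0.003
grasp_force: 9.3
tray TCP [0.0576 0.0001 0.0444] 14.55
time_s: 15.18
eef_pos: [0.5775, -0.0258, 0.1715]
eef_rot: [-0.0, -0.035, 0.999, -0.0]
wrist_force: [-0.1, -0.3, -1.3]
opening: -0.004
grasp_force: 0.0
[(array([288.7, 236.1]), 92), (array([292.3, 251.5]), 96)]
the job is handed in; nothing more can be done
None
```

The three whole tablets are in the trough, both broken ones are still on the plate, and the lid is pressed shut; I handed the job in at about 15 s, but the hand-in returned no verdict.

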